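# Set the dish fence to its index pin and lock it

## Robot

A 6-joint arm with a two-finger parallel gripper is mounted at the origin on the work surface. World frame = base frame: x ahead of the robot, y to its left, z up, the work surface at z = 0. Lengths are in mm, angles in rad, forces in N, time in s.
With the tool pointing down it reaches from about 275 to 825 mm from the base axis. Payload 4.9 kg.
Tool frame: the origin (TCP) lies at the very end of the fingers, on their centre line; the grasp point (between the pads) lies 19 mm behind it; z points along the fingers, y is the line along which they close (so a half turn about z gives the same grasp; the last joint's range is limited). The gripper opens to 85 mm and grips with 20 to 120 N. Pads are 22 mm wide; open, the fingers measure 114 mm over their backs; the gripper's body (76 mm by 85 mm) begins 54 mm behind the grasp point. The pads swing forward as they close: fully open they stand 13 mm farther back than shut.
Start: joints at [-1.461, 0.326, -0.193, 1.052, 0, 1.437], TCP at [132.777, -533.75, 231.281] pointing down, gripper open.
Joint ranges: [-2.65, 2.65], [-0.97, 1.79], [-1.3, 1.35], [-1.93, 2.1], [-1.47, 1.37], [-3.14, 3.14]. Speed limits (rad/s): [2.57, 2.57, 3.14, 3.14, 3.14, 3.14].

## Interface

Orientations are given as [roll, pitch, yaw] about the fixed x, y, z axes, in that order (R = Rz(yaw) Ry(pitch) Rx(roll)).
In Python, from bench import bot, solve_ik, imaging gives the robot as it stands. Calls block until the motion is done:
- bot.move_ptp(position, orientation): joint-space move of the TCP to a pose.
- bot.movel(position, rot=None, max_speed=150, threshold=None): straight line of the TCP; rot=None keeps the orientation; max_speed is the mean speed in mm/s. With threshold (N) it stops when the force on the tool has changed by that much, and returns True; else False.
- bot.move_j(angles): joint-space move.
- bot.grip(opening, effort=None): opening from 0.0 (shut) to 1.0 (fully open); effort is the grip in N (None keeps the last); returns when the fingers have stopped.
- bot.dwell(seconds).
- solve_ik(position, orientation): joint angles nearest the present ones, or None.
- bot.get_state(): the state.
- imaging.capture(name): name is "scene" or "top" or "wrist"; returns the picture (400x640x3 uint8, blue, green, red); there is no depth.
- imaging.camera_model(name): a dict with "K" (3x3 intrinsics, pixels), "position" and "rotation" of the camera in the world. Camera axes: x right, y up, looking along -z (the intrinsics and any distortion apply to the point x, -y, -z); pixel columns grow to the right and rows downward; lengths in mm; the calibration is good to about 2 mm. A picture is of the moment at which its call begins: read the wrist's pose just before it. camera_model takes no time and is no camera call; for the wrist camera it gives the pose at the moment of the call.
A pose or a line that the arm cannot do raises bot.IKError and nothing moves.
- bot.sign_off(): hands the job in; it is judged then, once.
The state is a dict: "t": time; "qpos": joint angles; "joint_velocities": joint speeds; "effort": joint torques, N m; "tcp_pos": TCP position; "orientation": TCP orientation; "contact_force": force on the tool from outside, world axes, zero at the start; "wrist_torque": the same for the moment, N m; "opening": opening from 0.0 (shut) to 1.0 (fully open); "gripper_force": force on a finger pad.
Only numpy, scipy, OpenCV 4.12 (cv2) and the standard library are available. Lean on these libraries where they do the work, as an engineer would, in place of code of your own. Each camera call takes 0.05 s, during which the arm holds its last target. There are 200 camera calls.

## Task

Slide the slotted steel fence along its two bolts until its upright face meets the sprung index pin that marks the new position: feel for the pin and press it only lightly, it must not be forced. Then, with the fence left touching the pin, push the clamp's lever down fully home to lock the fence, and let go. Leave the dish, the jar and the vial rack alone.

Things in the scene. Friction and masses are not known exactly. Their poses are not given: they have to be found in the camera images.
- plate: Aluminium fixture plate, fixed to the bench, 200 (x) x 320 (y) x 12 mm. Origin on the bench; its y axis is the sliding direction (towards the index block), z up. Top face 12 mm above the origin. Two fixed 8 mm bolts stand in the fence's slots, at plate x +20, y -41 and +41 mm; their 16 mm heads (tops 16.5 mm above the plate) keep the foot from lifting.
- fence: Loose steel fence, about 0.6 kg: foot 80 (x) x 180 (y) x 8 mm lying on the plate, with two 10 mm wide slots along y, and at its +y end an upright wall 80 mm wide (x), 10 mm thick (y), top 63 mm above the foot's underside. Origin: centre of the foot's underside. Wall centre at x +5, y +85 mm. While the lever is up it slides along y with 3 to 7 N of friction. Pinch it across the wall from above.
- fence_face (a point): Point on the fence's flat front face (fence y = +90 mm), middle of the wall's width, 12 mm above the foot's underside: where the index pin meets it. Axes as the fence.
- index: Dark steel index block fixed on the plate in front of the fence, 50 (x) x 20 (y) x 22 mm high, origin at the centre of its underside, axes as the plate. A 14 mm steel set screw runs through it along y, 12 mm above the plate, and carries a 9 mm brass pin; the pin's tip stands 9 to 37 mm out of the block towards the fence, set differently each time and not measured: it has to be seen or felt.
- index_face (a point): Centre line of the pin where it leaves the block's face towards the fence (block y = -10 mm, 12 mm above the plate). The pin is sprung: about 1 N starts to press it in, 4 N presses it in fully (3 mm); more than 8 N on it is too much. The fence is in place when it touches the pin's tip and stays there.
- lever_pivot (a point): Middle of the clamp lever's pivot pin, fixed to the plate, 37 mm above the bench; axes as the plate. The pin runs along the plate's y; the handle points to the plate's -x and up: a steel bar 12 mm thick, then from 50 to 106 mm a black grip 16 mm thick. It sits in a dark steel fork, 42 mm wide (y), top 42 mm above the bench, reaching 39 mm from the pivot towards -x.
- lever_grip (a point): Point on the axis of the lever's handle, in the black grip, 75 mm from the pivot; moves with the lever.
- lever (a joint): Clamp lever angle in rad. 0 = wide open, handle 0.85 rad above level; grows as the handle goes down; 0.70 = fully home against its stop, handle 0.15 rad above level. From about 0.27 its steel cam rubs on the fence's foot and it gets stiffer. It stays where it is left. Pressing straight down on it 52 mm (level distance) from the pivot needs up to 15 to 20 N.
- dish: Glass Petri dish with lid, 94 mm across, 16 mm high, standing near the plate; not part of the job. Origin under its centre.
- jar: Small amber specimen jar with red lid, 56 mm across, 60 mm high; not part of the job. Origin under its centre.
- rack: White vial rack with four capped vials, 100 x 50 x 50 mm; not part of the job. Origin under its centre.
Not all that is in view belongs to the job. Of the things shaped like the fence, the steel one is meant.

How it is judged:
By the outcome, as a careful person would: the job done as asked, in the order asked, and still so for the second after the job is handed in, with the robot touching nothing.
It also fails if it takes over 69 s, if anything falls off the work surface, if the arm or the gripper's body presses on something with over 40 N, if the wrist force passes 120 N, or if a joint passes its speed limit or range.

## Working session

There is one attempt and no reset: what is moved stays moved. The work goes in short steps, each a Python script; the robot and the scene stay as the last script left them, time stands still between calls to the robot, and variables do not carry over. Pictures are saved under pics/ and viewed, at most 10 in all, crops included, and the job is handed in when it is done.

```bash
mkdir -p pics; ls; python3 - <<'E'
from bench import bot, imaging
import cv2, numpy as np
for n in ("scene","top"):
    im=imaging.capture(n); cv2.imwrite(f"pics/{n}0.png",im)
    m=imaging.camera_model(n); print(n,{k:np.round(v,3).tolist() if not isinstance(v,str) else v for k,v in m.items()})
s=bot.get_state(); print(s["t"],s["contact_force"],s["opening"],s["orientation"])
E
```

```text
pics
scene {'K': [[434.21, 0.0, 315.47], [0.0, 434.21, 207.199], [0.0, 0.0, 1.0]], 'position': [1045.799, -470.841, 786.959], 'rotation': [0.779, -0.012, 0.824]}
top {'K': [[364.631, 0.0, 321.938], [0.0, 364.631, 200.339], [0.0, 0.0, 1.0]], 'position': [419.799, -16.428, 1115.733], 'rotation': [0.148, 0.004, -1.595]}
0.1 [-0.01946227  0.53318254 -0.13992585] 1.003589439361162 [-3.14004692e+00 -2.01012990e-04  2.43792936e-01]
```

View pics/scene0.png

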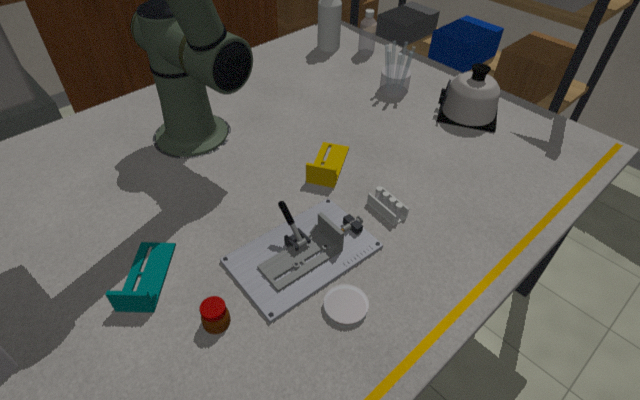

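View pics/top0.png

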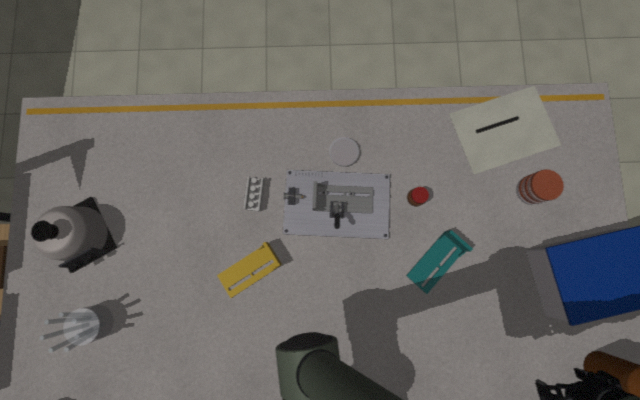

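Candidates for the fence: steel on the plate, top (345,198); yellow, (250,268); teal, (440,260). I choose the steel one, in the bolts on the plate. The index block is at top (293,196), the lever grip at (338,220), the dish at (344,151), the jar at (418,196) and the rack at (255,194). Next I take a close look with the wrist camera.

```bash
cat > h.py <<'E'
from bench import bot, solve_ik, imaging
import cv2, numpy as np
from scipy.spatial.transform import Rotation as R
def ray(m,px):
    K=np.asarray(m["K"]); rot=np.asarray(m["rotation"])
    M=rot if rot.shape==(3,3) else R.from_euler("xyz",rot).as_matrix()
    d=np.array([0.0,0,0]); v=np.linalg.solve(K,[px[0],px[1],1]); d=M@np.array([v[0],-v[1],-v[2]])
    return np.asarray(m["position"],float),d
def onz(m,px,z):
    o,d=ray(m,px); return o+d*(z-o[2])/d[2]
def proj(m,P):
    rot=np.asarray(m["rotation"]); M=R.from_euler("xyz",rot).as_matrix()
    c=M.T@(np.asarray(P,float)-m["position"]); u=np.asarray(m["K"])@np.array([c[0],-c[1],-c[2]]); return u[:2]/u[2]
def tri(ms,pxs):
    A=np.zeros((3,3));b=np.zeros(3)
    for m,p in zip(ms,pxs):
        o,d=ray(m,p); d/=np.linalg.norm(d); Q=np.eye(3)-np.outer(d,d); A+=Q;b+=Q@o
    return np.linalg.solve(A,b)
E
python3 - <<'E'
from h import *
m=imaging.camera_model("top"); print([k for k in m], m.get("distortion"))
for p in [(287,170),(389,174),(389,239),(284,234)]: print(onz(m,p,12).round(1))
w=imaging.camera_model("wrist"); s=bot.get_state()
T=R.from_euler("xyz",s["orientation"]).as_matrix()
print(np.asarray(w["K"]).round(1).tolist(),w["rotation"]); print("cam in tool",(T.T@(np.asarray(w["position"])-s["tcp_pos"])).round(1)); 
print("cam axis in tool",(T.T@R.from_euler("xyz",w["rotation"]).as_matrix()).round(3))
E
```

```text
['K', 'position', 'rotation'] None
[682.   90.4  12. ]
[ 661.4 -224.9   12. ]
[ 461.6 -214.6   12. ]
[484.3 101.4  12. ]
[[284.5, 0.0, 322.1], [0.0, 284.5, 197.1], [0.0, 0.0, 1.0]] [-0.30681423  0.00226408 -1.32617775]
cam in tool [  78.4   -0.5 -141.9]
cam axis in tool [[ 0.001  0.953  0.302]
 [ 1.    -0.001  0.   ]
 [ 0.001  0.302 -0.953]]
```

```bash
python3 - <<'E'
from h import *
import pickle
th=-0.07
q=[solve_ik([560,-40,170],[np.pi,0,y]) for y in (th,th+np.pi)]
print([None if a is None else np.round(a,2) for a in q])
d=[]
for i,p in enumerate([[560,-90,170],[560,10,170]]):
    bot.move_ptp(p,[np.pi,0,th]); bot.dwell(0.3)
    m=imaging.camera_model("wrist"); im=imaging.capture("wrist"); cv2.imwrite(f"pics/w{i}.png",im); d.append(m)
pickle.dump(d,open("w.pkl","wb")); print(bot.get_state()["t"])
E
```

```text
[array([-0.2 ,  0.39, -0.26,  0.92,  0.  ,  3.01]), array([-0.2 ,  0.39, -0.26,  0.92,  0.  , -0.13])]
3.5
```

View pics/w0.png

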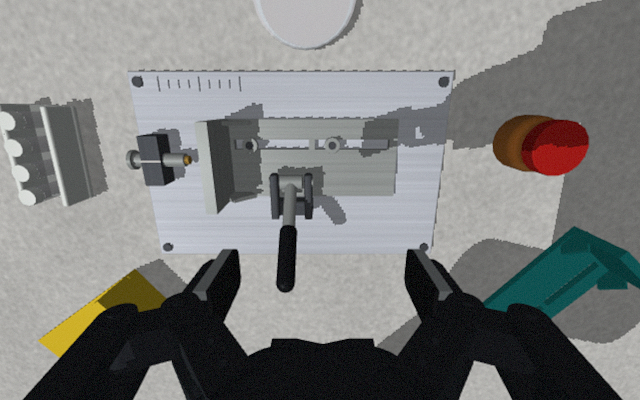

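View pics/w1.png

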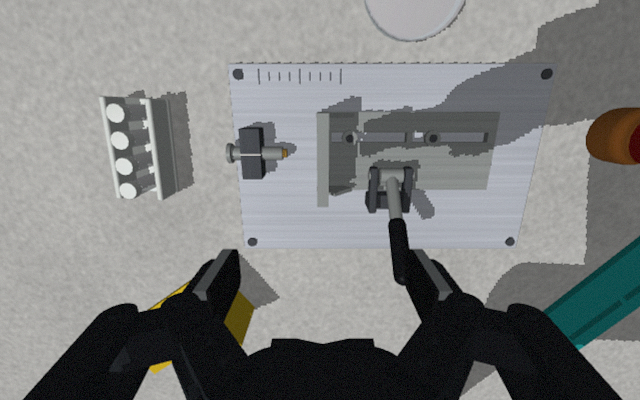

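Both show the steel fence on the bolts; in w1 the wall top runs from (322,113) to (322,206), the pin tip is at (286,153), the fork at (388,188) and the grip end at (402,280). The close crop below checks the choice and refines these pixels.

```bash
python3 - <<'E'
from h import *
a=cv2.imread("pics/w0.png")[95:295,120:320]; b=cv2.imread("pics/w1.png")[95:295,220:420]
cv2.imwrite("pics/crop.png",np.hstack([cv2.resize(i,None,fx=2,fy=3,interpolation=cv2.INTER_CUBIC) if 0 else cv2.resize(i,(400,400),interpolation=cv2.INTER_CUBIC) for i in (a,b)]))
E
```

```text
(no output)
```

View pics/crop.png

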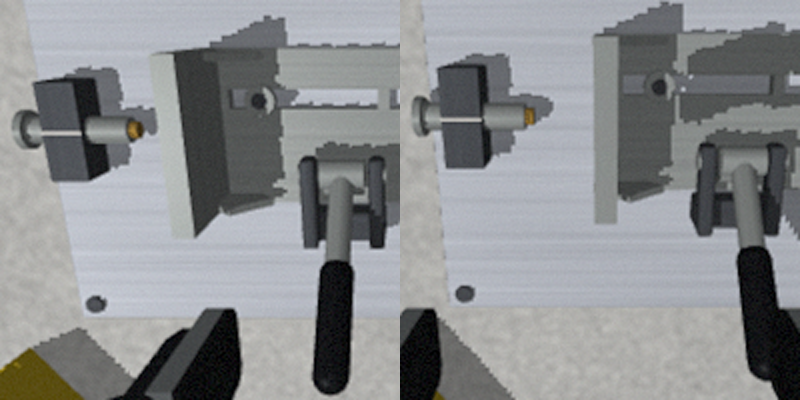

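The crop confirms the light steel fence. The pin tip is at w0 (191,160) and w1 (287,153), and the wall top corners and fork are sharp enough to triangulate.

```bash
python3 - <<'E'
from h import *
import pickle
m=pickle.load(open("w.pkl","rb"))
# plate screws on top face z~12
S=[[(137,81),(444,82),(424,247),(168,247)],[(238,74),(546,74),(510,241),(252,241)]]
P=[np.array([onz(m[i],p,12)[:2] for p in S[i]]) for i in (0,1)]
for p in P: print(p.round(1).tolist())
Pm=(P[0]+P[1])/2; c=Pm.mean(0)
v=(Pm[0]-Pm[1])+(Pm[3]-Pm[2]); th=np.arctan2(-v[0],v[1]); print("plate c",c.round(1),"yaw",th.round(4))
ex=np.array([np.cos(th),np.sin(th)]);ey=np.array([-np.sin(th),np.cos(th)])
def pl(w): w=np.asarray(w); return np.round([(w[:2]-c)@ex,(w[:2]-c)@ey,w[2]],1)
c0=lambda u,v:(120+u/2,95+v/2)
c1=lambda u,v:(220+(u-400)/2,95+v/2)
for n,a,b in [("pin",c0(143,130),c1(535,117)),("wf+x",c0(152,55),c1(594,36)),("wf-x",c0(173,238),c1(594,223)),("wb+x",c0(178,53),c1(618,36)),("wb-x",c0(195,237),c1(617,223)),
 ("gripend",c0(332,385),c1(762,372)),("gripstart",c0(339,262),c1(749,247)),("forkL",c0(310,158),c1(707,146)),("forkR",c0(377,157),c1(775,146)),("blk corner -x -y",c0(108,172),c1(485,166)),("bolt1",c0(262,98),c1(661,86))]:
    w=tri(m,[a,b]); print(n,w.round(1),"plate",pl(w), "res",np.round(proj(m[0],w)-a,1),np.round(proj(m[1],w)-b,1))
for n,a,b,z in [("wall top",c0(173,146),c1(606,130),75),("wf+x",c0(152,55),c1(594,36),75),("wf-x",c0(173,238),c1(594,223),75),("pin",c0(143,130),c1(535,117),24)]:
    print(n,pl(onz(m[0],a,z)),pl(onz(m[1],b,z)))
E
```

```text
[[674.7, 84.3], [652.8, -215.8], [473.6, -203.1], [494.4, 96.1]]
[[674.3, 83.8], [653.1, -214.8], [474.4, -202.9], [495.5, 96.3]]
plate c [574.1 -59.5] yaw -0.071
pin [595.3  42.9  21.1] plate [ 13.9 103.7  21.1] res [0. 0.] [-0. -0.]
wf+x [633.3   8.8  71.6] plate [54.2 72.3 71.6] res [-0.1 -0.4] [0.  0.4]
wf-x [554.   14.9  73.2] plate [-25.4  72.8  73.2] res [-0.  -0.2] [0.  0.2]
wb+x [633.  -1.  69.] plate [54.6 62.6 69. ] res [0. 0.] [-0. -0.]
wb-x [553.8   4.6  74. ] plate [-24.8  62.6  74. ] res [0.  0.1] [-0.  -0.1]
gripend [490.8 -53.3 100.2] plate [-83.5   0.3 100.2] res [0.  0.1] [-0.  -0.1]
gripstart [532.9 -56.6  62.6] plate [-41.3  -0.   62.6] res [-0.  -0.4] [0.  0.4]
forkL [576.4 -43.   30.8] plate [ 1.1 16.7 30.8] res [0.  0.3] [-0.  -0.3]
forkR [574.4 -76.8  31.3] plate [  1.5 -17.2  31.3] res [0.  0.6] [-0.  -0.6]
blk corner -x -y [569.2  75.7   4. ] plate [-14.5 134.6   4. ] res [0.1 1.4] [-0.1 -1.4]
bolt1 [607.2 -21.6  25.1] plate [30.3 40.1 25.1] res [0.  0.5] [-0.  -0.5]
wall top [16.8 66.9 75. ] [16.8 67.5 75. ]
wf+x [54.1 70.9 75. ] [54.6 72.3 75. ]
wf-x [-24.9  72.   75. ] [-24.5  72.7  75. ]
pin [ 14.4 102.3  24. ] [ 14.3 103.3  24. ]
```

```bash
cat >> h.py <<'E'
C=np.array([574.1,-59.5]); TH=-0.071
EX=np.array([np.cos(TH),np.sin(TH)]); EY=np.array([-np.sin(TH),np.cos(TH)])
ROT=[np.pi,0,TH+np.pi]
def W(x,y,z): return [*(C+x*EX+y*EY),z]
def force(n=8):
    a=[]
    for _ in range(n): a.append(bot.get_state()["contact_force"]); bot.dwell(0.02)
    a=np.mean(a,0); return np.array([a[:2]@EX,a[:2]@EY,a[2]])
def tcp():
    s=bot.get_state(); p=s["tcp_pos"]; d=p[:2]-C; return np.array([d@EX,d@EY,p[2]])
E
python3 - <<'E'
from h import *
bot.grip(0.5,40)
bot.move_ptp(W(14.6,67.3,125),ROT); print(bot.get_state()["t"],np.round(bot.get_state()["qpos"],2))
print("hit",bot.movel(W(14.6,67.3,43),max_speed=80,threshold=8)); print(tcp().round(2),force().round(2))
bot.grip(0.0,40); s=bot.get_state(); print("opening",s["opening"],s["gripper_force"],force().round(2))
bot.movel(W(14.6,72.3,43),max_speed=20); bot.dwell(.2); print(tcp().round(2),force().round(2),force().round(2),bot.get_state()["t"])
cv2.imwrite("pics/w2.png",imaging.capture("wrist"))
E
```

```text
6.6417 [-0.11  0.49 -0.22  0.85  0.   -0.04]
hit False
[15.17 67.29 43.6 ] [ 0.43  0.15 -0.14]
opening 0.11096433529178716 40.17443239688873 [-0.49 -0.94  3.12]
[15.05 71.11 43.31] [-0.3  -5.17  3.72] [-0.41 -5.13  3.73] 9.3417
```

View pics/w2.png

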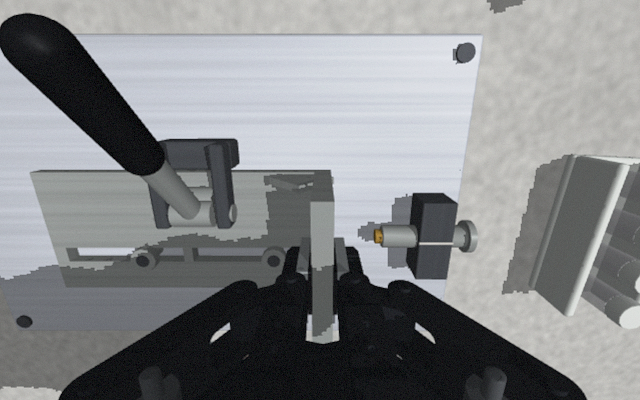

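The wrist view shows the wall well pinched at (322,240). The pin tip is at (377,236) with a clear gap, and the fingers are free of the lever. Sliding friction is about 5 N, so I slide on and then feel in small steps.

```bash
python3 - <<'E'
from h import *
bot.movel(W(14.6,91.5,43),max_speed=25); bot.dwell(.15)
y=91.5; f=[force(4)[1]]; print(tcp().round(2),f)
while y<104:
    y+=0.5; bot.movel(W(14.6,y,43),max_speed=10); bot.dwell(.05); f.append(force(4)[1])
    print(y,tcp()[1].round(2),round(f[-1],2))
    if np.median(f[:6])-f[-1]>1.3: break
s=bot.get_state(); print(s["t"])
E
```

```text
[15.17 90.26 43.31] [np.float64(-5.299351653299019)]
92.0 90.52 -5.93
92.5 90.96 -6.29
93.0 91.45 -6.0
93.5 91.94 -6.51
94.0 92.43 -5.96
94.5 92.94 -5.84
95.0 93.43 -5.88
95.5 93.94 -6.07
96.0 94.42 -6.37
96.5 94.95 -5.57
97.0 95.46 -6.08
97.5 95.92 -6.09
98.0 96.43 -5.93
98.5 96.91 -6.21
99.0 97.44 -6.29
99.5 97.93 -6.13
100.0 98.45 -5.55
100.5 98.68 -6.57
101.0 98.97 -6.89
101.5 99.37 -7.25
102.0 99.72 -7.79
18.225
```

Contact began at TCP y≈98.5, where the force rose and the motion lagged, as the pictures predicted. The pin now carries about 1.8 N. I release, retreat and check.

```bash
python3 - <<'E'
from h import *
import pickle
y=tcp()[1]
bot.grip(0.45,20); print(tcp().round(2),force().round(2))
bot.movel(W(14.6,y,130),max_speed=120)
bot.grip(0.0)
d=[]
# two views from above/beside the lever
for i,(x,yy,z) in enumerate([(20,90,175),(20,10,175)]):
    bot.move_ptp(W(x,yy,z),ROT); bot.dwell(.25)
    d.append(imaging.camera_model("wrist")); cv2.imwrite(f"pics/v{i}.png",imaging.capture("wrist"))
pickle.dump(d,open("v.pkl","wb"))
a=[cv2.imread(f"pics/v{i}.png") for i in (0,1)]
cv2.imwrite("pics/v.png",np.vstack([i[60:340,:] for i in a])); print(bot.get_state()["t"])
E
```

```text
[ 14.37 102.44  42.77] [-0.09 -0.08 -0.03]
21.4
```

View pics/v.png

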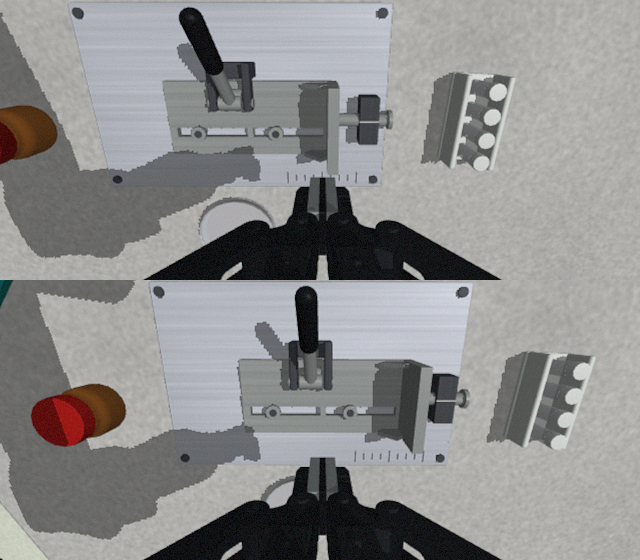

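Both views show the fence against the pin: in v0 the wall top is at x≈328–339 and the set screw meets it at (340,180). On release the arm sprang forward 2.7 mm, so I check how deep the pin now is.

```bash
python3 - <<'E'
from h import *
import pickle
m=pickle.load(open("v.pkl","rb"))
pl=lambda w:np.round([(w[:2]-C)@EX,(w[:2]-C)@EY,w[2]],1)
for i,(u0,u1,us) in enumerate([(315,355,0),(405,445,0)]):
    im=cv2.imread(f"pics/v{i}.png"); 
    cv2.imwrite(f"pics/z{i}.png",cv2.resize(im[130:260,290:420] if i==0 else im[120:250,360:490],(400,400),interpolation=cv2.INTER_CUBIC))
    # check plate screws for frame drift
    S=[[(77,73),(382,73),(377,241),(117,240)],[(159,72),(462,72),(440,238),(185,238)]][i]
    print([pl(onz(m[i],p,12))[:2].tolist() for p in S])
cv2.imwrite("pics/z.png",np.hstack([cv2.imread("pics/z0.png"),cv2.imread("pics/z1.png")]))
E
```

```text
[[-89.4, -150.1], [-89.7, 150.1], [92.7, 156.0], [91.6, -149.9]]
[[-89.1, -148.9], [-89.8, 149.9], [90.3, 151.3], [90.9, -149.2]]
```

View pics/z.png

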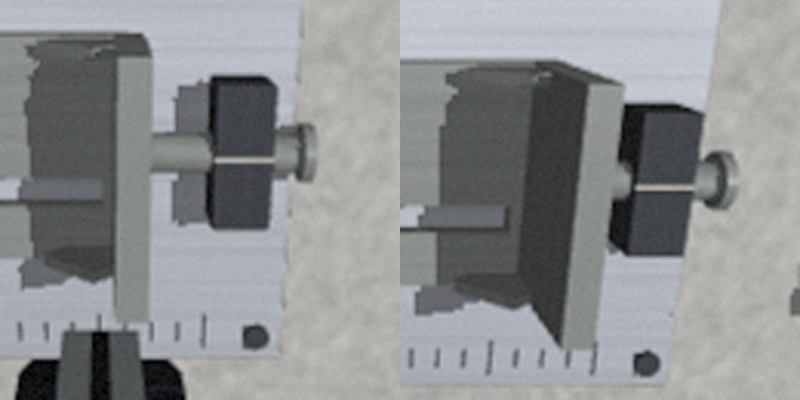

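```bash
python3 - <<'E'
from h import *
import pickle
m=pickle.load(open("v.pkl","rb")); w=pickle.load(open("w.pkl","rb"))
pl=lambda w:np.round([(w[:2]-C)@EX,(w[:2]-C)@EY,w[2]],2)
s=400/130
A=lambda u,v:(290+u/s-.3,130+v/s-.3); B=lambda u,v:(360+(u-400)/s-.3,120+v/s-.3)
for n,a,b in [("front -x",A(152,54),B(622,85)),("front +x",A(149,320),B(595,348)),("back -x",A(118,56),B(587,85)),("back +x",A(117,320),B(563,348)),]:
    print(n,"z75:",pl(onz(m[0],a,75)),pl(onz(m[1],b,75)),"tri",pl(tri(m,[a,b])))
# subpixel row-edge profile of wall top in v0 and original w1
for name,M,rows,lo,hi in [("v0",m[0],range(160,225,5),320,345),("w1",w[1],range(125,200,5),308,336)]:
    g=cv2.GaussianBlur(cv2.cvtColor(cv2.imread(f"pics/{name}.png"),cv2.COLOR_BGR2GRAY),(3,3),0).astype(float)
    E=[]
    for r in rows:
        d=np.abs(np.gradient(g[r,lo:hi])); k=np.argsort(d)[::-1]; i=k[0]; j=next(q for q in k if abs(q-i)>6)
        sub=lambda i:lo+np.average(np.arange(max(i-2,0),i+3)[:len(d[max(i-2,0):i+3])],weights=d[max(i-2,0):i+3])
        e=[pl(onz(M,(sub(q),r),75))[1] for q in sorted((i,j))]; E.append(e)
    print(name,np.median(E,0),np.std(E,0))
E
```

```text
front -x z75: [-25.41 105.41  75.  ] [-24.37 104.74  75.  ] tri [-24.61 105.54  72.87]
front +x z75: [ 54.13 106.02  75.  ] [ 54.6  106.01  75.  ] tri [ 54.44 106.03  74.84]
back -x z75: [-24.86  96.11  75.  ] [-24.35  95.12  75.  ] tri [-24.19  96.18  71.9 ]
back +x z75: [54.13 96.39 75.  ] [54.62 96.34 75.  ] tri [54.5  96.4  74.74]
v0 [ 95.88 105.69] [0.91041508 1.06805082]
w1 [72.94 62.95] [0.11838919 0.57928078]
```

The wall centre moved from 67.9 to 100.8, against a predicted ~100.3 at release. The pin is therefore pressed about 1–2 mm, lightly, and is not bottomed out. Next is the lever: triangulate the handle, then press.

```bash
python3 - <<'E'
from h import *
import pickle
m=pickle.load(open("v.pkl","rb"))
pl=lambda w:np.round([(w[:2]-C)@EX,(w[:2]-C)@EY,w[2]],1)
t=[]
for n,a,b in [("tip",(187,69),(306,67)),("start",(215,133),(309,133))]:
    p=pl(tri(m,[a,b])); t.append(p); print(n,p)
d=t[0]-t[1]; print("angle",np.arctan2(d[2],-d[0]),"len",np.hypot(d[0],d[2]))
# two-ray fit with known pivot height: axis points at 50 and 104 mm, y=0
from scipy.optimize import least_squares
def res(p):
    xp,a,y0=p; o=[]
    for s,px in [(104,[(187,69),(306,67)]),(50,[(215,133),(309,133)])]:
        q=W(xp-s*np.cos(a),y0,37+s*np.sin(a))
        for i in (0,1): o+=list(proj(m[i],q)-px[i])
    return o
r=least_squares(res,[-5,.8,0]); print(r.x,np.round(r.fun,1))
E
```

```text
tip [-81.9   1.  109.6]
start [-36.2   0.9  71.1]
angle 0.7000949851917997 len 59.75566918711563
[ 1.26689026  0.64914513 -0.76318831] [ 3.7  2.  -1.8  2.7 -0.5 -2.6 -1.7 -3.9]
```

```bash
python3 - <<'E'
from h import *
X=-47
bot.move_ptp(W(X,0,135),ROT); f0=force(4)
hit=bot.movel(W(X,0,66),max_speed=45,threshold=26)
print(hit,tcp().round(2),(force(4)-f0).round(1),bot.get_state()["t"])
z=tcp()[2]
if not hit:
  z=66
  while z>46:
    z-=1; bot.movel(W(X,0,z),max_speed=15); f=force(3)-f0; print(z,tcp()[2].round(2),f.round(1))
    if f[2]>28: break
print(bot.get_state()["t"])
E
```

```text
False [-46.69  -0.1   66.77] [-2.8  0.2  7.4] 23.625
65 65.92 [-2.7 -0.   7.1]
64 65.0 [-1.9 -0.   7. ]
63 64.04 [-1.1 -0.1  7.1]
62 63.03 [-2.7  0.3  8.7]
61 62.0 [-2.2 -0.2  8.4]
60 60.94 [-3.2 -0.   8.5]
59 59.86 [-3.2  0.1  8.6]
58 59.18 [-4.   0.2 10. ]
57 58.1 [-4.7  0.  11.6]
56 56.98 [-3.5  0.2  9. ]
55 56.28 [-3.4  0.4 10.4]
54 55.51 [0.8 0.4 7.7]
53 54.77 [1.8 0.7 6.7]
52 54.05 [3.3 0.4 6.7]
51 53.11 [2.8 0.3 7.7]
50 52.11 [2.4 0.3 8.6]
49 50.8 [2.1 0.7 7. ]
48 49.75 [1.3 0.2 7.9]
47 49.3 [ 0.4  0.2 12.3]
46 49.09 [-2.1  1.4 19.8]
29.625
```

```bash
python3 - <<'E'
from h import *
import pickle
X=-47; z=46
for _ in range(6):
    z-=0.7; bot.movel(W(X,0,z),max_speed=15); bot.dwell(.1); f=force(3); print(round(z,1),tcp().round(2),f.round(1))
    if f[2]>29: break
bot.movel(W(X,0,120),max_speed=120); print(force(3).round(1))
d=[]
for i,(x,yy,zz) in enumerate([(20,90,175),(20,10,175)]):
    bot.move_ptp(W(x,yy,zz),ROT); bot.dwell(.25)
    d.append(imaging.camera_model("wrist")); cv2.imwrite(f"pics/u{i}.png",imaging.capture("wrist"))
pickle.dump(d,open("u.pkl","wb")); print(bot.get_state()["t"])
cv2.imwrite("pics/u.png",np.vstack([cv2.imread(f"pics/u{i}.png")[60:340] for i in (0,1)]))
E
```

```text
45.3 [-43.49  -0.43  48.9 ] [-3.   0.4 25.2]
44.6 [-43.48  -0.44  48.8 ] [-4.2  1.2 30.7]
[-0.5 -0.1 -0.1]
32.8333
```

View pics/u.png

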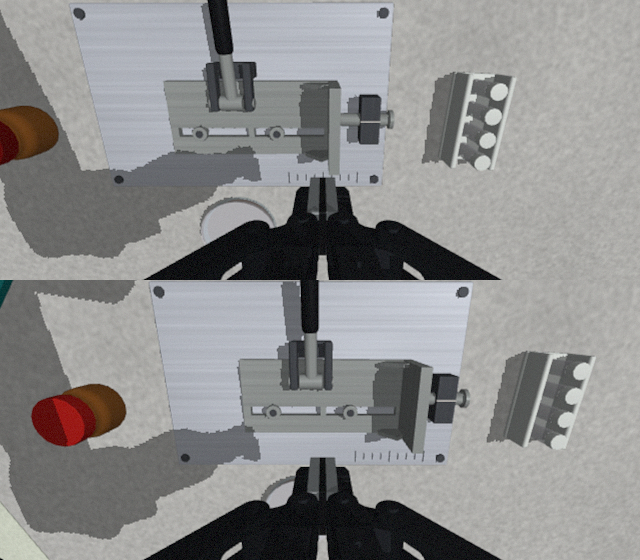

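The lever is down and the fence, block, dish, jar and rack are unmoved. My finger slid onto the steel bar near the fork (x drifted 3.5 mm), so I press again farther out on the grip to be sure it is home.

```bash
python3 - <<'E'
from h import *
X=-78
bot.move_ptp(W(X,0,95),ROT); f0=force(4)
hit=bot.movel(W(X,0,66),max_speed=50,threshold=10); print(hit,tcp().round(2))
z=tcp()[2]
while z>46:
    z-=1; bot.movel(W(X,0,z),max_speed=15); f=force(3)-f0; print(round(z,1),tcp().round(2),f.round(1))
    if f[2]>25: break
bot.movel(W(X,0,120),max_speed=120); print(force(3).round(1),bot.get_state()["t"])
E
```

```text
False [-7.803e+01 -2.000e-02  6.590e+01]
64.9 [-7.783e+01 -3.000e-02  6.510e+01] [-0.2 -0.4  0.2]
63.9 [-78.03  -0.    63.91] [-0.  -0.2 -0.4]
62.9 [-7.805e+01  1.000e-02  6.285e+01] [-0.3 -0.5  0.1]
61.9 [-7.806e+01  1.000e-02  6.186e+01] [ 0.  -0.1  0.2]
60.9 [-7.802e+01  1.000e-02  6.086e+01] [ 0.1 -0.7 -0.3]
59.9 [-7.805e+01  1.000e-02  5.984e+01] [-0.1 -0.1  0.3]
58.9 [-7.805e+01 -1.000e-02  5.885e+01] [-0.3 -0.4 -0.1]
57.9 [-78.03   0.    57.88] [-0.3 -0.4  0.4]
56.9 [-7.788e+01 -3.000e-02  5.701e+01] [-0.  -0.7  1.4]
55.9 [-7.781e+01 -4.000e-02  5.654e+01] [-1.8 -0.7  7.4]
54.9 [-7.778e+01 -5.000e-02  5.623e+01] [-4.3 -0.2 14.9]
53.9 [-77.81  -0.08  55.94] [-6.3  0.7 22.1]
52.9 [-77.76  -0.09  55.72] [-8.1  1.  30.1]
[-0.5 -0.2 -0.1] 38.8667
```

Thirty newtons at about 85 mm moved it only elastically, so the lever is home. One last numeric check that the fence has not shifted relative to the block, then I sign off.

```bash
python3 - <<'E'
from h import *
bot.move_ptp(W(20,90,175),ROT); bot.dwell(.4)
g=[cv2.cvtColor(i,cv2.COLOR_BGR2GRAY).astype(np.float32) for i in (cv2.imread("pics/v0.png"),imaging.capture("wrist"))]
for n,(r0,r1,c0,c1) in {"wall":(135,235,305,345),"block":(145,215,352,400),"marks":(228,245,285,360)}.items():
    a,b=(x[r0:r1,c0:c1] for x in g); print(n,np.round(cv2.phaseCorrelate(a,b,cv2.createHanningWindow((c1-c0,r1-r0),cv2.CV_32F)),2) if 0 else cv2.phaseCorrelate(a,b,cv2.createHanningWindow((c1-c0,r1-r0),cv2.CV_32F)))
print(bot.get_state()["t"],force(3).round(1))
E
```

```text
wall ((0.6703384866280402, -1.040730837255083), 0.8915865302085877)
block ((0.2603665830539761, -1.0805885481483202), 0.9209415733262345)
marks ((0.674870991001157, 0.01866648810658056), 1.057052884278474)
39.95 [-0.1 -0.4  0.2]
```

```bash
python3 -c "
from h import *
print(bot.sign_off())"
```

```text
the job is handed in; nothing more can be done
None
```

The job is handed in at about 40 s: the steel fence rests on the index pin, pressed in an estimated 1–2 mm (about 2 N when I stopped pushing), the lever is locked fully home, the robot is clear of everything, and the dish, jar and rack were left alone.

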